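Reload the bag stapler

ROBOT

A 7-joint arm with a two-finger parallel gripper is mounted at the origin on the work surface. World frame = base frame: x ahead of the robot, y to its left, z up, the work surface at z = 0. Lengths are in mm, angles in rad, forces in N, time in s.
With the tool pointing down it reaches from about 400 to 900 mm from the base axis. Payload 5.6 kg.
Tool frame: the origin (TCP) lies at the centre of the arm's flange, where the gripper is bolted on; the fingertips stand 190 mm ahead of it and the grasp point (between the pads) lies 171 mm ahead of it (arm.grip_point_offset is the z of the grasp point in the tool frame, in mm); z points along the fingers, x is the direction in which the jaws open and shut, and the axes are right-handed (so a half turn about z gives the same grasp; the last joint's range is limited). The gripper opens to 92 mm and grips with 3 to 60 N. Pads are 20 mm wide; open, the fingers measure 128 mm over their backs; the gripper's body (75 mm by 189 mm) begins 69 mm behind the grasp point.
Start: joints at [-1.234, 0.468, -0.012, 1.603, 0.006, 1.071, -0.056], TCP at [241.01, 603.669, 404.692] pointing down, gripper open.
Joint ranges: [-2.53, 2.53], [-0.31, 2.02], [-1.57, 1.55], [0.28, 2.44], [-1.29, 4.43], [0.15, 1.84], [-2.92, 2.92]. Speed limits (rad/s): [2.57, 2.57, 3.14, 3.14, 3.14, 3.14, 3.14].

INTERFACE

Orientations are given as [roll, pitch, yaw] about the fixed x, y, z axes, in that order (R = Rz(yaw) Ry(pitch) Rx(roll)).
In Python, from workcell import monitor, cams, arm gives the robot as it stands.
- The arm moves only by the shell command python3 -m inch 'ROWS' [FORCE]. ROWS is JSON, a list of rows, each a list of 7 numbers: the turn, a rotation vector about the tool's x, y, z in degrees, then the shift along the tool's x, y, z in mm, then the closure, from 0 (fully open) to 1 (shut). In form: [[wx, wy, wz, dx, dy, dz, claw], ...]. A call has 1 to 12 rows; each row is the pose to reach, as a shift and turn from the pose commanded when the call began, along the tool's axes at that moment; what a row does not reach only later rows make up. A row lasts 1/8 s, in which the tool goes at most 62.5 mm and 10.7 degrees, less where a joint would pass 70% of its speed; a pose out of reach is approached as far as the arm can. A call with a gripper value outside its range is refused whole. The fingers move at their own pace and stop on an object; FORCE is the grip in N (left out, the last holds). Time passes only in rows, so rows that repeat a pose let the fingers close. It gives the time, the measured TCP pose, the force and the opening at its end, in the units of the state.
- monitor.observe(): the state, without advancing time (a new reading comes with each control period).
- cams.grab_frame(name): name is "side" or "top" or "wrist"; returns a dict with "color" (384x512x3 uint8, red, green, blue), "intrinsics" (3x3 intrinsics, pixels), "k1" (the pictures are not rectified: a ray, as slopes to the right and down, at radius r is drawn at 1 + k1 r^2 times it, then the intrinsics apply), "T" (4x4, takes a point from camera to world coordinates); the wrist camera has in their place "mount" (4x4, takes a point from camera to tool coordinates, whose origin is the TCP and whose axes are the tool frame's). Camera axes: x right, y down, z forward; pixel columns grow to the right and rows downward; lengths in mm; the calibration is good to about 2 mm. A picture is of the moment at which its call begins: read the wrist's pose just before it. There is no depth.
- arm.hand_in(): hands the job in, once; it reports no verdict.
The state is a dict: "time": time; "q": joint angles; "joint_velocities": joint speeds; "joint_torque": joint torques, N m; "eef_pos": TCP position; "orientation": TCP orientation; "ft_force": force on the tool from outside, world axes, zero at the start; "wrist_torque": the same for the moment, N m; "grip_width": opening from 0.0 (shut) to 1.0 (fully open).
Only numpy, scipy, OpenCV 4.12 (cv2) and the standard library are available. Lean on these libraries where they do the work, as an engineer would, in place of code of your own. Each camera call takes 0.05 s, during which the arm holds its last target.

TASK

Load the full-length strip of staples, legs down, into the sloping channel of the bag stapler: push its end against the spring follower, without forcing it, until the strip's other end drops in behind the nose stop, so that it lies flat on the bed and the spring holds it against the nose. Then swing the stapler's cover down until it is fully shut and let go. Leave the short left-over strip, the jar, the mug and the measuring cup where they are.

Things in the scene. Friction and masses are not known exactly. Their poses are not given: they have to be found in the camera images.
- bed: Sloping bed of the bag stapler: dark steel plate 197 x 46 mm on a screwed-down grey stand. Origin on the bed surface, on the channel's centre line. x runs up the slope, away from the robot, 25 degrees above level (strips lie along x); y is level, across; z is square to the bed, leaning 25 degrees back towards the robot. Channel walls: 7 mm high, 4 mm thick, 21 mm apart, from x = -65 to +75 mm.
- channel (a point): Point at the bed's origin, same axes. Along the channel a carriage bears a nose stop (lower end, 7 mm high) and the spring follower (upper end, 18 mm high, flat face looking down the slope). It is clamped at an unknown shift along x, -9 to +9 mm. Unshifted, the nose's face is at x = -45 mm, the free follower's at +36 mm. A loaded strip's centre rests at x = the shift, z = 10 mm.
- follower (a joint): How far the spring follower is pushed back up the slope, in m: 0 free (81 mm from nose to follower), 0.015 at its rigid back stop (96 mm); a loaded strip holds it at about 0.009. It starts at 3 N and reaches its stop at about 9 N. The carriage does not give.
- cover (a joint): Angle of the hinged cover to the bed, in rad: 0 shut, at most 2.1; starts open at 1.55 to 1.95 (2.01 is upright in the room). Aluminium strip 30 mm wide, 3 mm thick, 165 mm long, 8 mm lip bent inwards at its free end. Shut, it lies down the slope from its hinge, 2 mm above a loaded strip. The stiff hinge stays where left; moving it takes 2 to 3 N at the free end.
- hinge (a point): Middle of the cover's hinge axis, which is parallel to the bed's y; at bed x = +100 mm, z = 22 mm; same axes as the bed. The cover's plate occupies the 3 mm just outside (above, when shut) the plane through this axis.
- cover_tip (a point): Middle of the cover's free edge, 165 mm from the hinge axis.
- strip_mid (a point): Centre, half-way up, of the full-length staple strip: a bright steel inverted U, 90 mm long (x), 18 mm wide (y) and 20 mm high (z), 60 to 130 g, lying legs down on the shelf board. Either end may go first. Only its upper part is free above the channel walls once loaded: hold it in its upper half.
- stub_mid (a point): Centre, half-way up, of the short left-over staple strip, same section but only 50 mm long. Not to be used.
- jar_mid (a point): Glass jar with red lid, 68 mm wide, 105 mm high; point on its axis 40 mm up. Leave alone.
- mug_mid (a point): Beige ceramic mug, 80 mm wide, 90 mm high; point on its axis 40 mm up. Leave alone.
- cup_mid (a point): Yellow plastic measuring cup, 76 mm wide, 55 mm high, with a flat handle to its x; point on its axis half-way up. Leave alone.
Things that resemble listed ones, but are neither listed nor needed, are in the scene too. Of the things shaped like the part that bears bed, the grey one is meant.

How it is judged (in metres and radians):
On the way, in this order (a step that is already met when the one before it is completed fails the run):
1. the long strip lies flat in the channel, held between follower and nose, with the cover still open (z of strip_mid in the frame of bed between 0.0065 and 0.0125 m and y of strip_mid in the frame of bed between -0.004 and 0.004 m and angle between the x axis of strip_mid and the x axis of bed, either way round below 0.06 rad and angle between strip_mid's own z axis and vertical below 0.7 rad and value of joint follower between 0.0065 and 0.0115 m and value of joint cover above 0.5 rad), for 0.3 s.
2. the cover is shut over the strip (value of joint cover below 0.05 rad), for 0.2 s.
At the end, for the whole second after the job is handed in: The full-length strip lies legs down and flat on the bed (centre 10 mm above it, -3.5 to +2.5 mm), in line with the channel (3 degrees, 4 mm across), the follower pushed back 6.5 to 11.5 mm by it, the cover shut to within 0.05 rad (z of strip_mid in the frame of bed between 0.0065 and 0.0125 m and y of strip_mid in the frame of bed between -0.004 and 0.004 m and angle between the x axis of strip_mid and the x axis of bed, either way round below 0.06 rad and angle between strip_mid's own z axis and vertical below 0.7 rad and value of joint follower between 0.0065 and 0.0115 m and value of joint cover below 0.05 rad); the robot touches nothing.
It fails at once if the strip is forced: more than 90 N between it and the stapler (contact force between strip and bed above 90 N).
It fails at once if the short strip is moved more than 20 mm (distance of stub_mid from where it was at the start of the episode above 0.02 m).
It fails at once if the jar is moved more than 20 mm (distance of jar_mid from where it was at the start of the episode above 0.02 m).
It fails at once if the mug is moved more than 20 mm (distance of mug_mid from where it was at the start of the episode above 0.02 m).
It fails at once if the measuring cup is moved more than 20 mm (distance of cup_mid from where it was at the start of the episode above 0.02 m).
It also fails if it takes over 64 s, if anything falls off the work surface, if the arm or the gripper's body presses on something with over 40 N, if the wrist force passes 120 N, or if a joint passes its speed limit or range.

## Working session

There is one attempt and no reset: what is moved stays moved. The work goes in short steps, Python scripts to look and compute and a shell command to move; the robot and the scene stay as the last step left them, time stands still between calls to the robot, and variables do not carry over. Pictures are saved under pics/ and viewed, and the job is handed in when it is done.

```bash
ls; mkdir -p pics; python3 - <<'E'
from workcell import monitor, cams, arm
import cv2, json
print(monitor.observe(), arm.grip_point_offset)
for n in ["side","top","wrist"]:
    f=cams.grab_frame(n)
    cv2.imwrite(f"pics/{n}0.png",f["color"][:,:,::-1])
    print(n,f["intrinsics"],f["k1"],f.get("T"),f.get("mount"))
E
```

```text
pics
{'time': 0.0, 'q': array([-1.23399139,  0.4683855 , -0.01158462,  1.60359106,  0.00601285,
        1.07138714, -0.05626294]), 'joint_velocities': array([ 3.57344284e-04, -3.76378569e-04, -5.83361651e-05,  1.45214302e-03,
        4.64631684e-04,  1.44329756e-03, -4.87856714e-04]), 'joint_torque': array([-1.67792305e-04, -5.20587337e+01, -1.25050163e-02, -2.43745530e+01,
       -5.67051012e-02,  1.71646447e-02,  1.86920793e-04]), 'eef_pos': array([240.94677872, 603.43879159, 403.74813159]), 'orientation': array([3.14145136e+00, 1.73131127e-03, 1.19095411e+00]), 'ft_force': array([-0.37529713, -1.06264386,  0.50922689]), 'wrist_torque': array([ 0.01404629, -0.02841992, -0.00543185]), 'grip_width': 0.9993915544291969} 171.4
side [[472.87155614   0.         259.17527394]
 [  0.         472.87155614 185.60951172]
 [  0.           0.           1.        ]] -0.045702908721596124 [[-9.64876374e-01 -1.81278482e-01  1.90135988e-01  3.18509367e+02]
 [-2.62704289e-01  6.66352947e-01 -6.97825341e-01  8.57842088e+02]
 [-1.96957584e-04 -7.23264724e-01 -6.90570850e-01  9.41584423e+02]
 [ 0.00000
[... 216 characters left out ...]
 2.33433270e-02 -9.93333547e-01  1.12887349e-01  3.86166546e+02]
 [-9.99437720e-01 -2.59059099e-02 -2.12867772e-02  2.22416703e+01]
 [ 2.40693194e-02 -1.12326971e-01 -9.93379746e-01  1.50224459e+03]
 [ 0.00000000e+00  0.00000000e+00  0.00000000e+00  1.00000000e+00]] None
wrist [[321.2098977    0.         256.61641143]
 [  0.         321.2098977  190.56579406]
 [  0.           0.           1.        ]] -0.014478697998069008 None [[ 9.99998865e-01 -8.43614790e-04 -1.24816479e-03  2.06953993e-01]
 [ 1.13111730e-03  9.67678434e-01  2.52184792e-01 -7.05366821e+01]
 [ 9.95075328e-04 -2.52185918e-01  9.67678290e-01  2.00931428e+01]
 [ 0.00000000e+00  0.00000000e+00  0.00000000e+00  1.00000000e+00]]
```

View pics/side0.png

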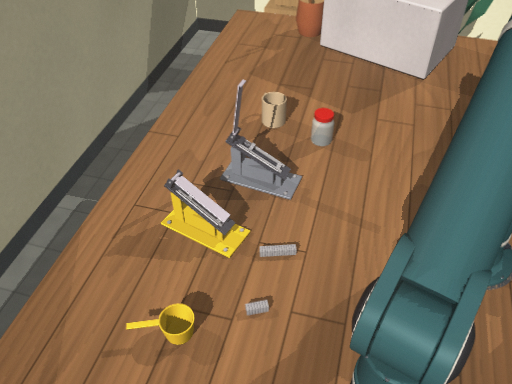

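View pics/top0.png

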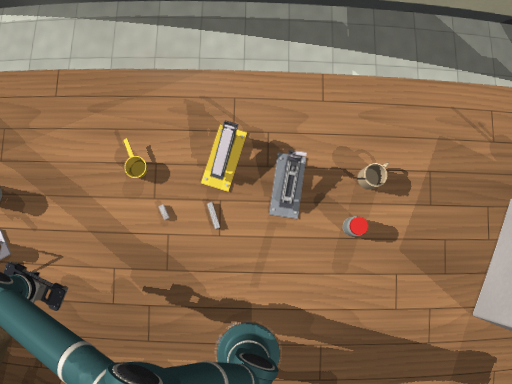

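View pics/wrist0.png

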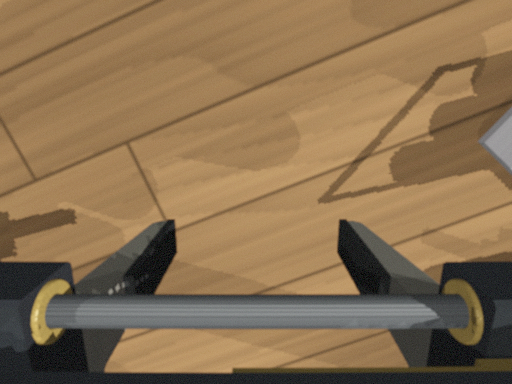

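```bash
cat > h.py <<'E'
import numpy as np, cv2
from scipy.spatial.transform import Rotation as R
from workcell import monitor, cams, arm
def tool():
    s=monitor.observe(); T=np.eye(4)
    T[:3,:3]=R.from_euler('xyz',s['orientation']).as_matrix(); T[:3,3]=s['eef_pos']; return T
def grab(n):
    Tt=tool(); f=cams.grab_frame(n)
    f['W']=f['T'] if n!='wrist' else Tt@f['mount']
    return f
def ray(f,px):
    K=f['intrinsics']; k=f['k1']
    d=np.array([(px[0]-K[0,2])/K[0,0],(px[1]-K[1,2])/K[1,1]]); u=d.copy()
    for _ in range(20): u=d/(1+k*(u@u))
    v=f['W'][:3,:3]@np.array([u[0],u[1],1.]); return f['W'][:3,3],v/np.linalg.norm(v)
def onz(f,px,z):
    o,v=ray(f,px); return o+v*(z-o[2])/v[2]
def proj(f,p):
    c=np.linalg.inv(f['W'])@np.append(p,1); u=c[:2]/c[2]; u=u*(1+f['k1']*(u@u)); K=f['intrinsics']
    return np.array([K[0,0]*u[0]+K[0,2],K[1,1]*u[1]+K[1,2]])
def tri(fa,pa,fb,pb):
    A=np.zeros((3,3));b=np.zeros(3)
    rs=[ray(fa,pa),ray(fb,pb)]
    for o,v in rs:
        P=np.eye(3)-np.outer(v,v);A+=P;b+=P@o
    x=np.linalg.solve(A,b); return x,max(np.linalg.norm(np.cross(x-o,v)) for o,v in rs)
def crop(f,x0,y0,x1,y1,s,name):
    im=cv2.resize(f['color'][y0:y1,x0:x1,::-1],None,fx=s,fy=s,interpolation=cv2.INTER_CUBIC)
    cv2.imwrite('pics/'+name,im)
E
python3 - <<'E'
from h import *
s=grab('side');t=grab('top')
crop(s,215,70,310,205,5.9/1.35,'c_s.png')
crop(s,235,230,310,325,6,'c_ss.png')
crop(t,260,140,320,225,7,'c_t.png')
crop(t,150,190,235,240,8,'c_ts.png')
for n,a,b in [("strip",(278,250),(213,215)),("stub",(258,307),(165,212)),("jarlid",(323,115),(359,226))]:
    print(n,tri(s,a,t,b),onz(s,a,20),onz(t,b,20))
E
```

```text
strip (array([468.85570399, 129.50557758,  10.68901187]), np.float64(0.5566254782383075)) [466.80042039 136.75100917  20.        ] [468.88938233 128.9059301   20.        ]
stub (array([474.92625007, 296.43202304,   4.9434714 ]), np.float64(0.5975505612542106)) [471.82315057 305.40702751  20.        ] [474.62072303 293.76349942  20.        ]
jarlid (array([ 442.26093486, -354.46369369,   94.16376385]), np.float64(2.5258589604520676)) [ 455.83068197 -460.34909726   20.        ] [ 442.56750724 -374.5485215    20.        ]
```

View pics/c_s.png

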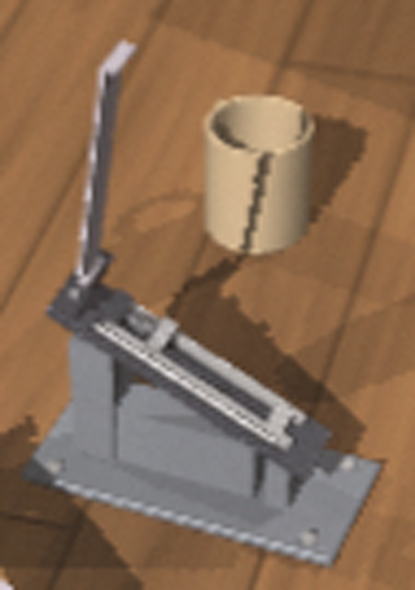

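View pics/c_ss.png

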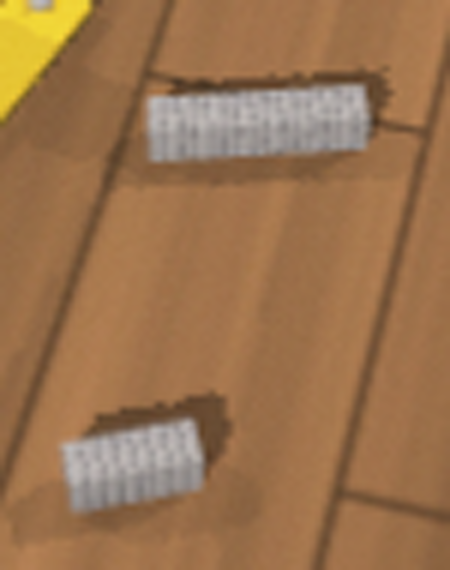

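View pics/c_t.png

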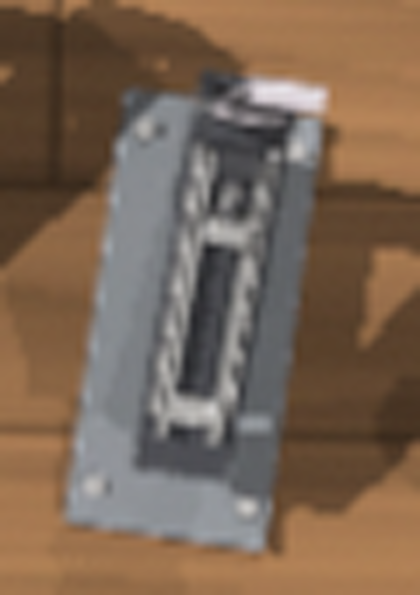

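View pics/c_ts.png

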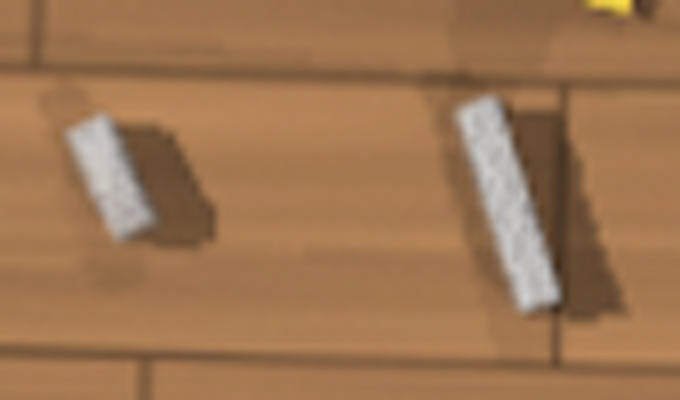

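```bash
python3 - <<'E'
from h import *
s=grab('side');t=grab('top')
for n,(x,y) in dict(a=(455,112),b=(498,95),c=(560,302),d=(520,315)).items():
    print('strip',n,onz(t,(150+x/8,190+y/8),20).round(1))
P=lambda x,y:(260+x/7,140+y/7)
Q=lambda x,y:(215+x/4.37,70+y/4.37)
for n,p in dict(bl=(68,520),br=(265,550),tl=(130,92),tr=(322,110)).items(): print('base',n,onz(t,P(*p),5).round(1))
for n,a,b in [('nose',(290,420),(195,412)),('foll',(160,333),(232,232)),('wallLlow',(275,440),(158,432)),('wallLup',(97,325),(208,150)),('covertipR?',(128,45),(325,95)),('covertipL',(108,68),(250,92))]:
    print(n,tri(s,Q(*a),t,P(*b)))
E
```

```text
strip a [505.9 151.1  20. ]
strip b [513.7 132.9  20. ]
strip c [426.2 103.7  20. ]
strip d [420.2 120.6  20. ]
base bl [477.1 -65.2   5. ]
base br [ 464.6 -163.     5. ]
base tl [692.4 -92.3   5. ]
base tr [ 686.2 -189.2    5. ]
nose (array([ 523.61582105, -121.61682012,   64.12775725]), np.float64(2.7904169009716635))
foll (array([ 608.35912625, -132.62791418,  108.33307914]), np.float64(1.8623316233558171))
wallLlow (array([ 521.35768837, -103.3393035 ,   61.75061952]), np.float64(4.765700693262969))
wallLup (array([ 645.74009181, -119.95029236,  116.68018723]), np.float64(2.4357339209799016))
covertipR? (array([ 631.76843332, -147.75839964,  306.86899254]), np.float64(0.10904260937866991))
covertipL (array([ 632.97464707, -116.91277849,  309.31017148]), np.float64(1.3239022569881949))
```

```bash
python3 -m inch '[[0,0,-40,-426,395,0,0],[0,0,-40,-426,395,0,0],[0,0,-40,-426,395,0,0],[0,0,-40,-426,395,0,0],[0,0,-40,-426,395,0,0],[0,0,-40,-426,395,0,0],[0,0,-40,-426,395,0,0],[0,0,-40,-426,395,0,0],[0,0,-40,-426,395,0,0],[0,0,-40,-426,395,0,0],[0,0,-40,-426,395,0,0]]' 40
python3 - <<'E'
from h import *
s=monitor.observe();print(s['eef_pos'],s['orientation'],s['ft_force'])
f=grab('wrist');cv2.imwrite('pics/w1.png',f['color'][:,:,::-1])
E
```

```text
time: 1.72
eef_pos: [450.2, 60.3, 404.8]
orientation: [3.141, 0.0, 1.886]
ft_force: [-0.0, 0.7, 0.2]
grip_width: 0.999
[450.1665002   60.33269019 404.84372037] [3.14118473e+00 1.26631501e-04 1.88561462e+00] [-0.02708176  0.66230189  0.2001641 ]
```

View pics/w1.png

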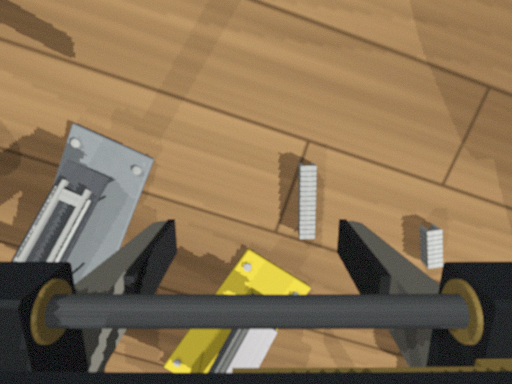

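```bash
python3 - <<'E'
from h import *
f=grab('wrist');c=f['color'][150:250,285:335].astype(int)
hsv=cv2.cvtColor(f['color'],cv2.COLOR_RGB2HSV)
m=((hsv[:,:,1]<40)&(hsv[:,:,2]>130)).astype(np.uint8);mm=np.zeros_like(m);mm[150:250,285:335]=m[150:250,285:335]
cs,_=cv2.findContours(mm,0,2);k=max(cs,key=cv2.contourArea);r=cv2.minAreaRect(k);b=cv2.boxPoints(r);print(r,b)
for p in b: print(p,onz(f,p,20).round(1),onz(f,p,10).round(1))
crop(f,270,150,350,250,6,'w1c.png')
E
```

```text
((306.0, 202.0), (74.0, 16.0), 90.0) [[298. 165.]
 [314. 165.]
 [314. 239.]
 [298. 239.]]
[298. 165.] [429.4 104.9  20. ] [430.7 106.6  10. ]
[314. 165.] [423.6 122.3  20. ] [424.8 124.6  10. ]
[314. 239.] [509.3 154.7  20. ] [512.8 157.9  10. ]
[298. 239.] [515.4 136.1  20. ] [519.  138.8  10. ]
```

View pics/w1c.png

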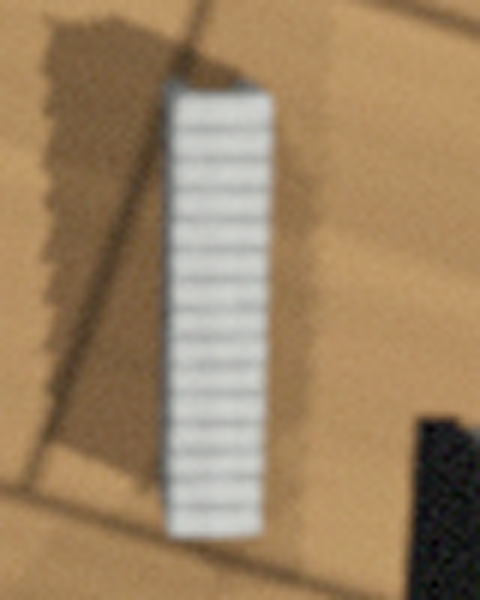

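```bash
python3 -m inch '[[0,0,-1.9,40,26,50,0.4],[0,0,-1.9,59.4,38.6,100,0.4],[0,0,-1.9,59.4,38.6,120,0.4],[0,0,-1.9,59.4,38.6,120,0.4],[0,0,-1.9,59.4,38.6,120,0.4]]'
python3 - <<'E'
from h import *
f=grab('wrist');cv2.imwrite('pics/w2.png',f['color'][:,:,::-1])
s=monitor.observe();print(s['eef_pos'],s['orientation'],s['ft_force'])
E
```

```text
time: 2.45
eef_pos: [468.1, 130.7, 285.6]
orientation: [3.14, -0.0, 1.923]
ft_force: [-0.5, 0.5, 0.4]
grip_width: 0.602
[468.26884265 130.50546989 285.93394824] [ 3.13924433e+00 -1.84591935e-04  1.92267383e+00] [0.1800097  0.68348071 0.04020072]
```

View pics/w2.png

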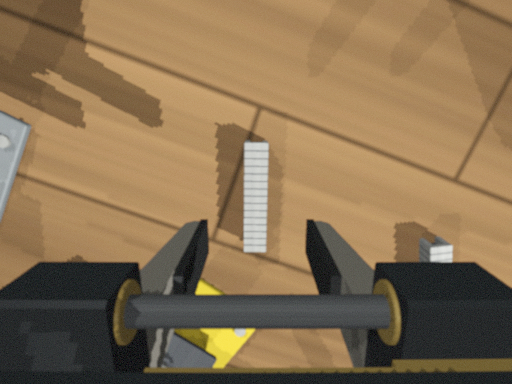

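```bash
python3 - <<'E'
from h import *
f=grab('wrist')
hsv=cv2.cvtColor(f['color'],cv2.COLOR_RGB2HSV)
m=((hsv[:,:,1]<40)&(hsv[:,:,2]>130)).astype(np.uint8)
pts=[]
for r in (148,200,246):
    x=np.where(m[r,225:290])[0]+225; print(r,x.min(),x.max()); pts+=[(x.min()-.5,r),(x.max()+.5,r)]
y=np.where(m[120:265,256])[0]+120;print(y.min(),y.max())
Ti=np.linalg.inv(tool())
for p in pts+[(256,y.min()-.5),(256,y.max()+.5)]:
    w=onz(f,p,20); print(np.round(p,1),w.round(1),(Ti@np.append(w,1))[:3].round(1))
E
```

```text
148 244 268
200 244 267
246 244 266
142 251
[243.5 148. ] [434.6 107.3  20. ] [-10.  -40.2 265.9]
[268.5 148. ] [428.1 125.3  20. ] [  9.1 -40.2 265.9]
[243.5 200. ] [473.7 121.1  20. ] [-10.5   1.2 266. ]
[267.5 200. ] [467.1 139.1  20. ] [  8.6   1.2 266. ]
[243.5 246. ] [511.1 134.4  20. ] [-10.9  40.9 266.1]
[266.5 246. ] [504.5 152.3  20. ] [  8.1  40.9 266.1]
[256.  141.5] [426.7 114.6  20. ] [ -0.5 -45.2 265.9]
[256.  251.5] [512.2 145.8  20. ] [ -0.6  45.9 266.2]
```

```bash
python3 -m inch '[[0,0,0.6,-1,0.3,50,0.4],[0,0,0.6,-1,0.3,80,0.4],[0,0,0.6,-1,0.3,84.5,0.4],[0,0,0.6,-1,0.3,84.5,0.4],[0,0,0.6,-1,0.3,84.5,0.9],[0,0,0.6,-1,0.3,84.5,0.9],[0,0,0.6,-1,0.3,84.5,0.9],[0,0,0.6,-1,0.3,84.5,0.9]]' 40
python3 - <<'E'
from h import *
f=grab('wrist');cv2.imwrite('pics/w3.png',f['color'][:,:,::-1])
E
```

```text
time: 3.55
eef_pos: [468.6, 129.3, 200.4]
orientation: [3.141, -0.0, 1.912]
ft_force: [0.3, 0.3, 3.7]
grip_width: 0.19
```

View pics/w3.png

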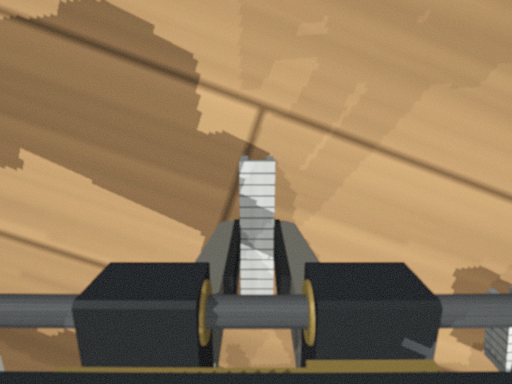

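```bash
cat >> h.py <<'E'
def bedR(yaw):
    c=R.from_euler('z',yaw,degrees=True)*R.from_euler('y',-25,degrees=True); return c.as_matrix()
def toolR(B): # tool y = bed x, tool z=-bed z, tool x = bed y
    return np.column_stack([B[:,1],B[:,0],-B[:,2]])
def rel(p,Rt,T=None):
    T=tool() if T is None else T
    rv=R.from_matrix(T[:3,:3].T@Rt).as_rotvec(degrees=True); d=T[:3,:3].T@(np.array(p)-T[:3,3])
    print('turn',rv.round(2),'shift',d.round(1))
O0=np.array([580.4,-123.8,80.8]);Y0=-7.1
E
python3 - <<'E'
from h import *
B=bedR(Y0);print(B.round(3))
p=O0+B@[0,80,330]; print(p)
rel(p,toolR(B))
E
```

```text
[[ 0.899  0.124 -0.419]
 [-0.112  0.992  0.052]
 [ 0.423  0.     0.906]]
[451.89351058 -27.17548536 379.88156972]
turn [-24.53  -5.82  26.21] shift [-141.9  -68.1 -179.5]
```

```bash
python3 -m inch '[[0,0,0,0,0,-50,0.9],[-4,-1,4,-20,-10,-110,0.9],[-12,-3,13,-80,-40,-179.5,0.9],[-24.5,-5.8,26.2,-141.9,-68.1,-179.5,0.9],[-24.5,-5.8,26.2,-141.9,-68.1,-179.5,0.9],[-24.5,-5.8,26.2,-141.9,-68.1,-179.5,0.9],[-24.5,-5.8,26.2,-141.9,-68.1,-179.5,0.9],[-24.5,-5.8,26.2,-141.9,-68.1,-179.5,0.9]]' 40
python3 - <<'E'
from h import *
f=grab('wrist');cv2.imwrite('pics/w4.png',f['color'][:,:,::-1])
E
```

```text
time: 4.6
eef_pos: [452.1, -26.1, 379.2]
orientation: [2.708, 0.001, 1.45]
ft_force: [0.1, 0.5, -1.2]
grip_width: 0.186
```

View pics/w4.png

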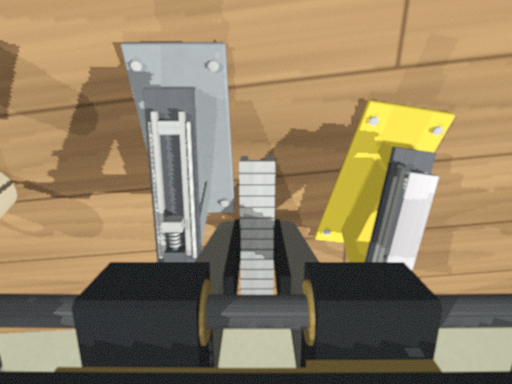

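```bash
python3 - <<'E'
from h import *
f=grab('wrist');crop(f,115,75,245,270,4,'w4c.png')
crop(f,130,80,210,190,7,'w4d.png')
crop(f,130,180,210,265,7,'w4e.png')
E
```

```text
(no output)
```

View pics/w4d.png

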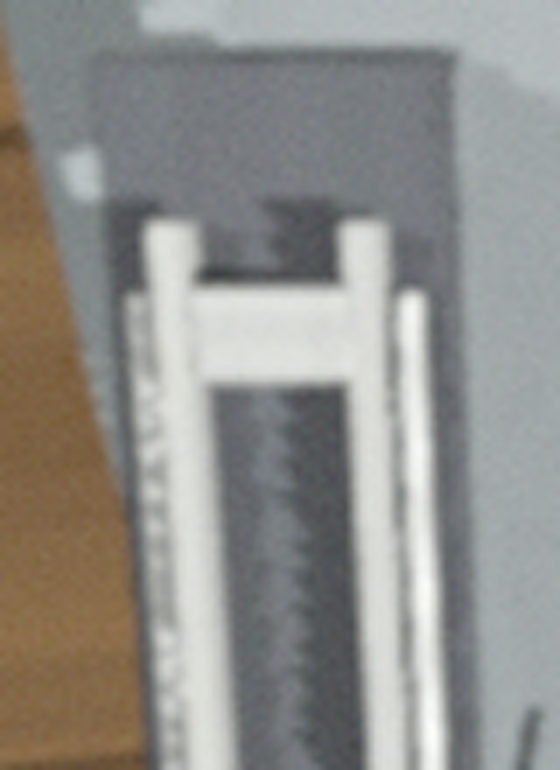

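View pics/w4e.png

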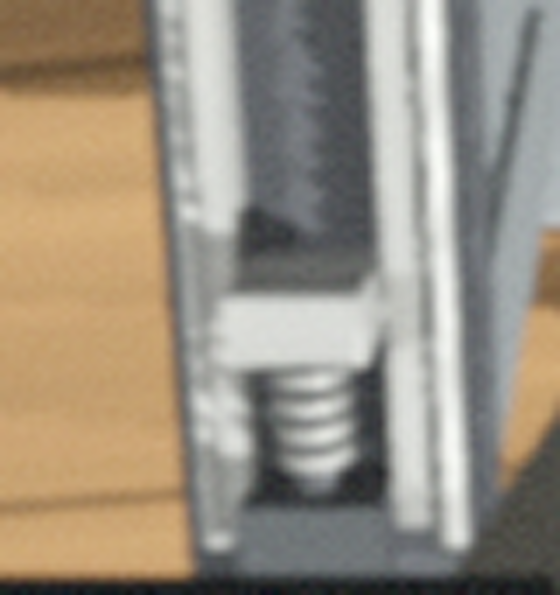

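```bash
cat >> h.py <<'E'
def onbed(f,px,z,O=O0,yaw=Y0):
    B=bedR(yaw);o,v=ray(f,px);o=B.T@(o-O);v=B.T@v;return o+v*(z-o[2])/v[2]
E
python3 - <<'E'
from h import *
f=grab('wrist')
D=lambda x,y:(130+x/7-.43,80+y/7-.43)
E=lambda x,y:(130+x/7-.43,180+y/7-.43)
for n,p,z in [('LL out',D(145,220),7),('LL in',D(200,220),7),('LR in',D(340,220),7),('LR out',D(390,220),7),('UR out',E(434,527),7),('UR in',E(393,527),7),
 ('L in mid',D(237,765),7),('R in mid',D(366,765),7),('R out mid',D(418,765),7),('L out mid',D(180,765),7),('nose low',D(270,285),7),('nose face',D(280,385),7),('fol top face L',E(215,297),18),('fol R',E(365,292),18),('fol back',E(300,367),18),('R in e280',E(385,280),7),('L in e200',E(243,200),7)]:
    print(n,onbed(f,p,z).round(1))
E
```

```text
LL out [-67.8 -16.9   7. ]
LL in [-67.8  -9.7   7. ]
LR in [-67.8   8.7   7. ]
LR out [-67.8  15.2   7. ]
UR out [75.6 14.   7. ]
UR in [75.6  7.9  7. ]
L in mid [  5.7 -10.    7. ]
R in mid [5.7 8.  7. ]
R out mid [ 5.7 15.2  7. ]
L out mid [  5.8 -17.9   7. ]
nose low [-59.5  -1.    7. ]
nose face [-46.5  -0.6   7. ]
fol top face L [ 35.9 -12.1  18. ]
fol R [35.1  8.7 18. ]
fol back [46.1 -1.  18. ]
R in e280 [37.3  8.9  7. ]
L in e200 [ 25.4 -10.5   7. ]
```

```bash
cat >> h.py <<'E'
O0=O0+bedR(Y0)@[-1.8,-0.15,3]; Y0=-7.5
E
python3 - <<'E'
from h import *
B=bedR(Y0); print(O0)
rel(O0+B@[-20,0,50+190.4],toolR(B))
E
```

```text
[ 577.50448229 -123.5905033    82.75821049]
turn [-0.11 -0.18  0.47] shift [-79.9 -21.6  86. ]
```

```bash
python3 -m inch '[[0,0,0.5,-50,-15,20,0.9],[-0.1,-0.2,0.5,-79.9,-21.6,60,0.9],[-0.1,-0.2,0.5,-79.9,-21.6,86,0.9],[-0.1,-0.2,0.5,-79.9,-21.6,86,0.9],[-0.1,-0.2,0.5,-79.9,-21.6,86,0.9],[-0.1,-0.2,0.5,-79.9,-21.6,86,0.9]]' 40
python3 - <<'E'
from h import *
f=grab('wrist');cv2.imwrite('pics/w5.png',f['color'][:,:,::-1])
crop(f,215,75,300,175,6,'w5c.png')
B=bedR(Y0);T=tool();print('mid in bed',B.T@((T@[0,0,190.4,1])[:3]-O0)); rel(T[:3,3],toolR(B)); print(monitor.observe()['ft_force'])
f=grab('side');crop(f,190,60,310,210,4,'s5.png')
E
```

```text
time: 5.5
eef_pos: [458.8, -108.0, 293.8]
orientation: [2.702, -0.001, 1.439]
ft_force: [-0.3, -1.2, -0.3]
grip_width: 0.189
mid in bed [-1.87452867e+01  1.35670378e-02  5.14679750e+01]
turn [ 0.18 -0.02 -0.06] shift [0. 0. 0.]
[ 0.19151222 -0.44903622 -0.35384812]
```

View pics/w5.png

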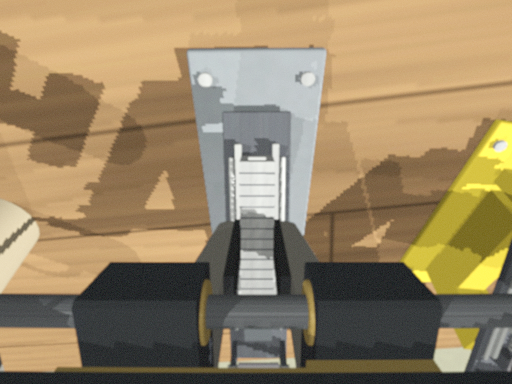

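View pics/w5c.png

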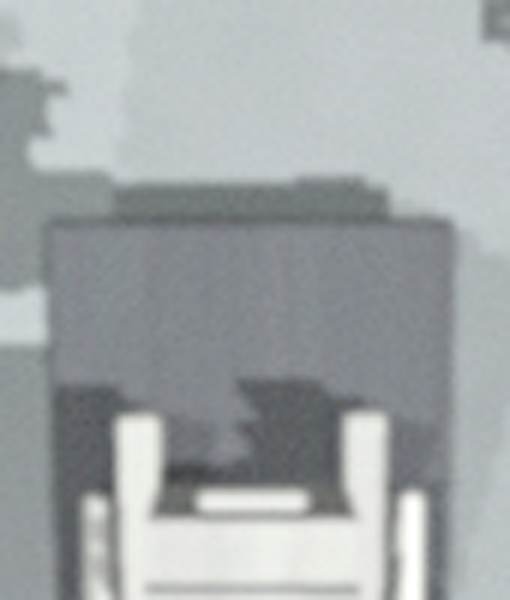

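View pics/s5.png

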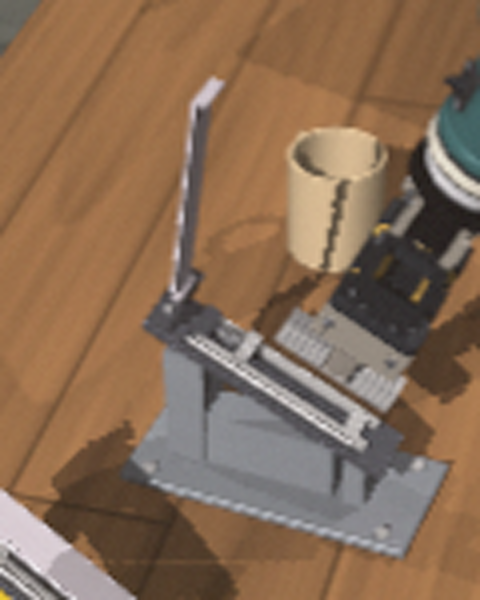

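```bash
python3 - <<'E'
from h import *
f=grab('wrist');B=bedR(Y0)
for p in ([-65,0,7],[-98.5,0,0]):
    w=O0+B@p; print(p,(np.linalg.inv(f['W'])@np.append(w,1))[2],proj(f,w))
print([onbed(f,p,z,O0,Y0).round(1) for p,z in [((256.5,75+413/6-.4),7),((256.5,75+220/6-.4),0),((256.5,75+490/6),7)]])
E
```

```text
[-65, 0, 7] 213.65967190184392 [256.78130714 144.60102457]
[-98.5, 0, 0] 211.89128565586935 [256.71262995  92.52571322]
[array([-65.8,  -0.2,   7. ]), array([-86.5,  -0.2,   0. ]), array([-56.9,  -0.2,   7. ])]
```

```bash
python3 -m inch '[[0,0,0,0,0,15,0.9],[0,0,0,0,0,25,0.9],[0,0,0,0,0,28,0.9],[0,0,0,0,0,28,0.9],[0,0,0,0,0,28,0.9]]' 50
python3 - <<'E'
from h import *
f=grab('wrist');crop(f,215,65,300,175,5.4,'w6c.png')
B=bedR(Y0);T=tool();print('mid in bed',B.T@((T@[0,0,190.4,1])[:3]-O0)); rel(T[:3,3],toolR(B)); print(B.T@monitor.observe()['ft_force'])
f=grab('side');crop(f,215,100,310,210,5,'s6.png')
E
```

```text
time: 6.28
eef_pos: [470.4, -110.0, 267.6]
orientation: [2.704, -0.001, 1.438]
ft_force: [0.1, -0.5, -0.9]
grip_width: 0.189
mid in bed [-19.41673021  -0.56437725  22.79373263]
turn [ 0.1   0.01 -0.11] shift [0. 0. 0.]
[-0.22454366  0.80334508 -1.26444229]
```

View pics/w6c.png

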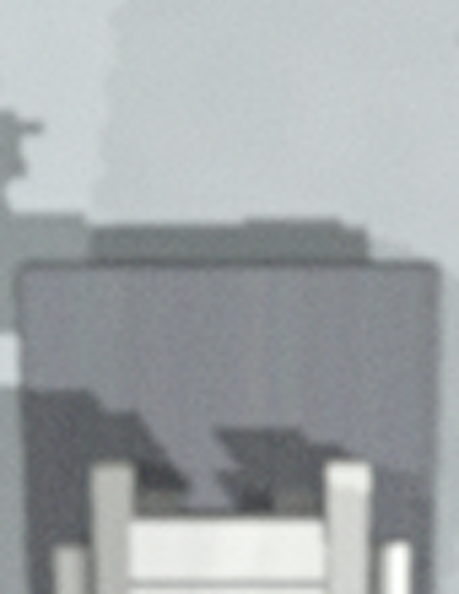

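View pics/s6.png

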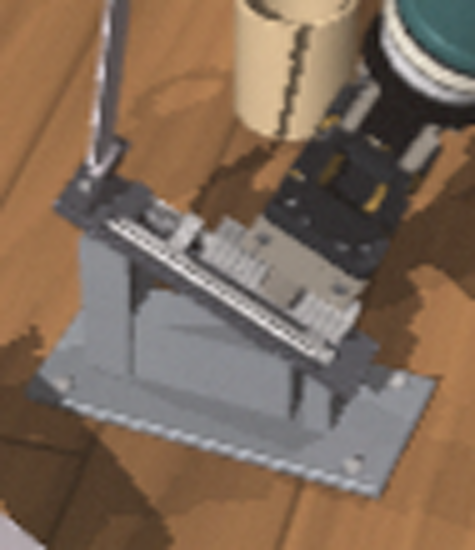

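```bash
python3 -m inch '[[0,0,0,0.3,4,0,0.9],[0,0,0,0.3,8,0,0.9],[0,0,0,0.3,9,0,0.9],[0,0,0,0.3,9,0,0.9]]' 50
python3 - <<'E'
from h import *
B=bedR(Y0);T=tool();print('mid in bed',B.T@((T@[0,0,190.4,1])[:3]-O0)); print(B.T@monitor.observe()['ft_force'])
E
python3 -m inch '[[0,0,0,0,2,0,0.9],[0,0,0,0,4,0,0.9],[0,0,0,0,4,0,0.9]]' 50
python3 - <<'E'
from h import *
B=bedR(Y0);T=tool();print('mid in bed',B.T@((T@[0,0,190.4,1])[:3]-O0)); print(B.T@monitor.observe()['ft_force'])
f=grab('side');crop(f,215,100,310,210,5,'s7.png')
E
```

```text
time: 6.88
eef_pos: [478.5, -110.9, 271.1]
orientation: [2.704, -0.0, 1.438]
ft_force: [-0.3, 0.0, -0.9]
grip_width: 0.185
mid in bed [-10.64780105  -0.45700795  22.43262443]
[-0.67067228 -0.04064207 -0.65319468]
time: 7.25
eef_pos: [481.4, -111.4, 272.3]
orientation: [2.706, -0.001, 1.438]
ft_force: [-4.5, -0.4, -0.4]
grip_width: 0.191
mid in bed [-7.8392192  -0.43315798 22.2907978 ]
[-4.15017547 -1.01362509  1.44450858]
```

View pics/s7.png

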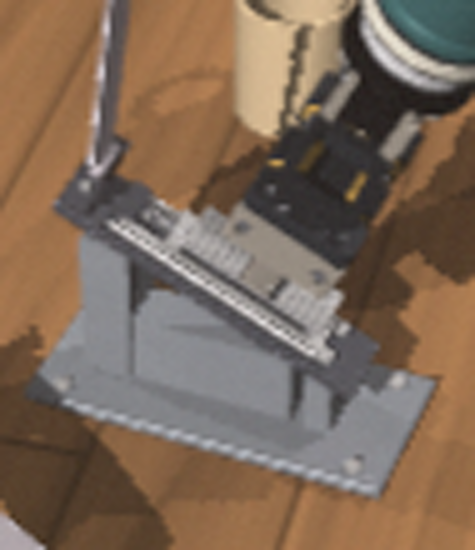

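```bash
python3 -m inch '[[0,0,0,0,3,0,0.9],[0,0,0,0,6,0,0.9],[0,0,0,0,9,0,0.9],[0,0,0,0,10.5,0,0.9],[0,0,0,0,10.5,0,0.9],[0,0,0,0,10.5,0,0.9]]' 50
python3 - <<'E'
from h import *
B=bedR(Y0);T=tool();print('mid in bed',B.T@((T@[0,0,190.4,1])[:3]-O0)); print(B.T@monitor.observe()['ft_force']);rel(T[:3,3],toolR(B))
f=grab('wrist');crop(f,195,85,320,200,5,'w8c.png')
f=grab('side');crop(f,215,100,310,210,5,'s8.png')
E
```

```text
time: 8.05
eef_pos: [490.0, -112.6, 276.2]
orientation: [2.708, -0.001, 1.438]
ft_force: [-8.2, -0.4, -0.5]
grip_width: 0.188
mid in bed [ 1.20312144 -0.40034261 22.18245891]
[-7.52067493 -1.44212527  2.95608247]
turn [-0.18 -0.02 -0.14] shift [0. 0. 0.]
```

View pics/s8.png

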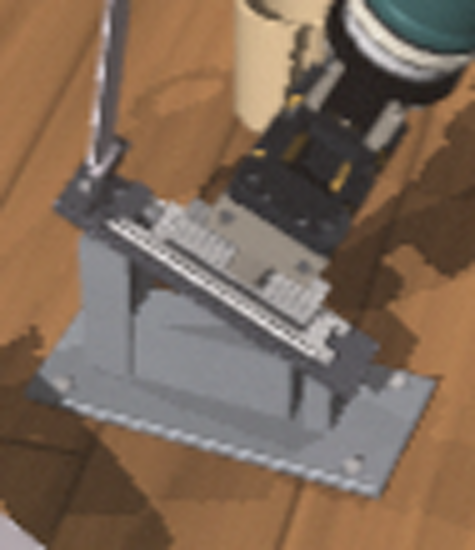

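View pics/w8c.png

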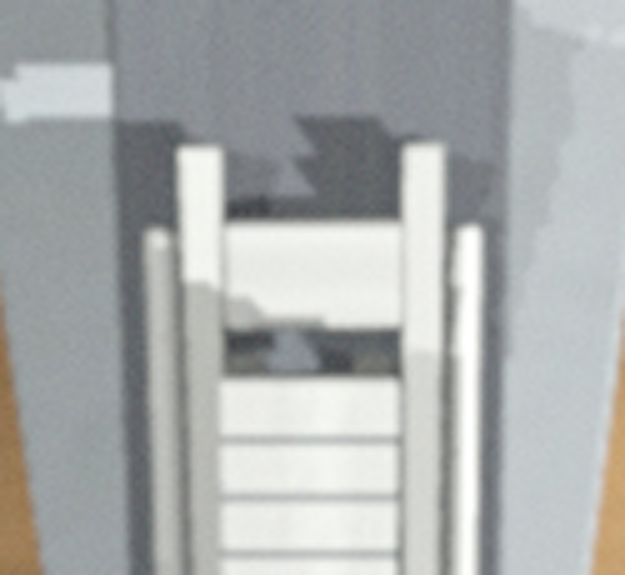

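```bash
python3 - <<'E'
from h import *
f=grab('wrist')
g=lambda x,y:(195+x/5-.4,85+y/5-.4)
for n,p,z in [('nose face',g(313,330),7),('nose low',g(313,218),7),('wall end',g(313,145),7),('strip end',g(310,377),32.2)]:
    print(n,onbed(f,p,z,O0,Y0).round(1))
E
```

```text
nose face [-45.  -0.   7.]
nose low [-57.7   0.    7. ]
wall end [-65.8   0.    7. ]
strip end [-43.5  -0.3  32.2]
```

```bash
python3 -m inch '[[0,0,-0.1,0.3,1,0,0.9],[0.2,0,-0.1,0.3,2,0,0.9],[0.2,0,-0.1,0.3,2,3,0.9],[0.2,0,-0.1,0.3,2,5,0.9],[0.2,0,-0.1,0.3,2,5,0.9]]' 50
python3 - <<'E'
from h import *
B=bedR(Y0);T=tool();print('mid in bed',B.T@((T@[0,0,190.4,1])[:3]-O0)); print(B.T@monitor.observe()['ft_force']);rel(T[:3,3],toolR(B))
E
python3 -m inch '[[0,0,0,0,0,1.5,0.9],[0,0,0,0,0,3,0.9],[0,0,0,0,0,3,0.9]]' 50
python3 - <<'E'
from h import *
B=bedR(Y0);T=tool();print('mid in bed',B.T@((T@[0,0,190.4,1])[:3]-O0)); print(B.T@monitor.observe()['ft_force']);rel(T[:3,3],toolR(B))
f=grab('wrist');crop(f,195,85,320,200,5,'w9c.png')
f=grab('side');crop(f,215,100,310,210,5,'s9.png')
E
```

```text
time: 8.82
eef_pos: [493.8, -112.6, 272.3]
orientation: [2.713, -0.001, 1.44]
ft_force: [-8.5, 1.2, -1.1]
grip_width: 0.189
mid in bed [ 2.16561252  0.1242461  17.05137561]
[-8.2961352   0.11407062  2.62256977]
turn [-0.42 -0.05 -0.02] shift [0. 0. 0.]
time: 9.2
eef_pos: [495.0, -112.7, 269.6]
orientation: [2.713, -0.001, 1.44]
ft_force: [-9.6, 1.8, 0.3]
grip_width: 0.189
mid in bed [ 2.12000564  0.19932542 14.09795961]
[-8.74269827  0.55888684  4.37925698]
turn [-0.42 -0.05 -0.02] shift [0. 0. 0.]
```

View pics/s9.png

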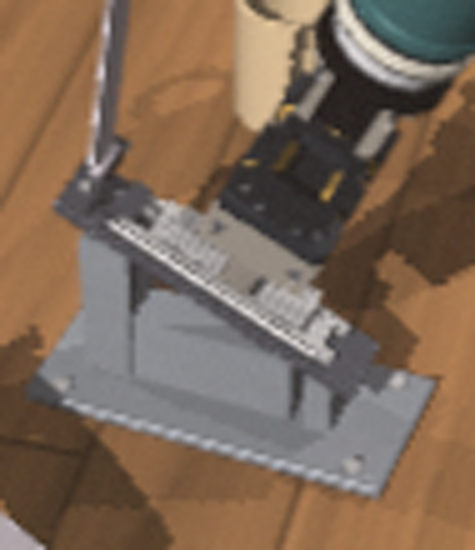

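View pics/w9c.png

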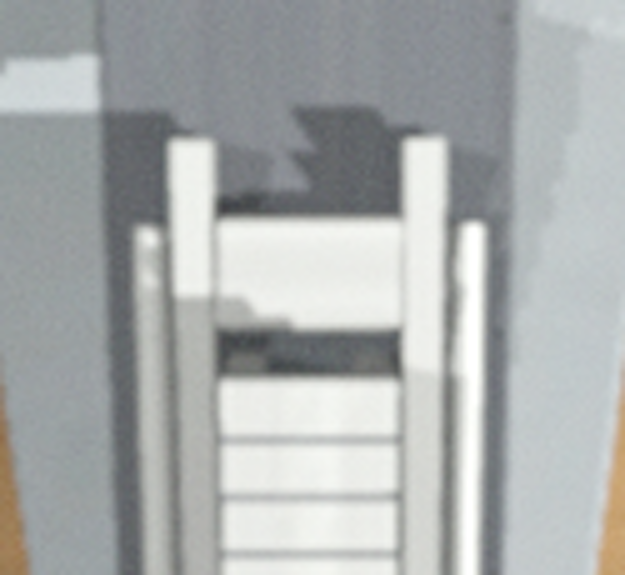

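```bash
python3 -m inch '[[0,0,0,0,0,1,0.9],[0,0,0,0,0,2.5,0.9],[0,0,0,0,0,2.5,0.9]]' 50
python3 - <<'E'
from h import *
B=bedR(Y0);T=tool();print('mid in bed',B.T@((T@[0,0,190.4,1])[:3]-O0)); print(B.T@monitor.observe()['ft_force'])
E
python3 -m inch '[[0,0,0,0,0,1,0.9],[0,0,0,0,0,1.5,0.9],[0,0,0,0,0,1.5,0.9]]' 50
python3 - <<'E'
from h import *
B=bedR(Y0);T=tool();print('mid in bed',B.T@((T@[0,0,190.4,1])[:3]-O0)); print(B.T@monitor.observe()['ft_force']);rel(T[:3,3],toolR(B))
f=grab('wrist');crop(f,195,85,320,200,5,'w10c.png')
E
```

```text
time: 9.68
eef_pos: [495.5, -113.0, 268.3]
orientation: [2.712, -0.002, 1.44]
ft_force: [-19.3, 2.7, 15.5]
grip_width: 0.184
mid in bed [ 2.20067005  0.22640404 12.74349683]
[-11.11826891   0.20236874  22.28549623]
time: 10.05
eef_pos: [495.4, -113.2, 268.2]
orientation: [2.711, -0.004, 1.44]
ft_force: [-31.1, 4.5, 33.7]
grip_width: 0.186
mid in bed [ 2.20227282  0.21340748 12.61362353]
[-14.26495286   0.36882662  43.85864773]
turn [-0.34 -0.2  -0.11] shift [0. 0. 0.]
```

View pics/w10c.png

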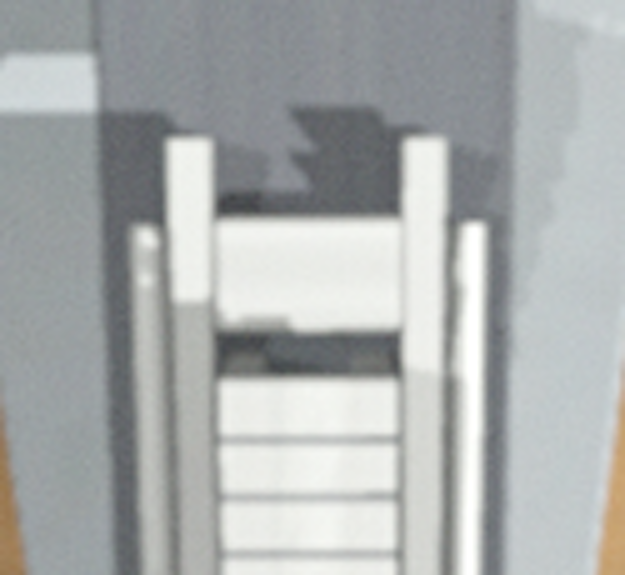

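```bash
python3 -m inch '[[0,0,0,0,0,-2.2,0.9],[0,0,0,0,0,-2.2,0.9]]' 50
python3 - <<'E'
from h import *
B=bedR(Y0);T=tool();print('mid in bed',B.T@((T@[0,0,190.4,1])[:3]-O0)); print(B.T@monitor.observe()['ft_force'])
f=grab('wrist')
for p in ([-65,0,7],[-65,0,9.5],[-65,12.5,7],[-65,-12.5,7]):
    w=O0+B@p; print(p,(np.linalg.inv(f['W'])@np.append(w,1))[2],proj(f,w))
crop(f,195,85,320,200,5,'w11c.png')
f=grab('side');crop(f,225,130,300,190,8,'s11.png')
E
```

```text
time: 10.35
eef_pos: [495.5, -112.8, 268.4]
orientation: [2.712, -0.001, 1.44]
ft_force: [-12.9, 2.0, 4.9]
grip_width: 0.19
mid in bed [ 2.12656409  0.23141592 12.77763234]
[-9.73589079  0.25352406  9.96008115]
[-65, 0, 7] 171.65587343631245 [256.25638674 113.70343056]
[-65, 0, 9.5] 169.23213240459256 [256.25087035 113.76459299]
[-65, 12.5, 7] 171.65132110863937 [279.62636881 113.68073167]
[-65, -12.5, 7] 171.66042576398553 [232.88778119 113.73794019]
```

View pics/s11.png

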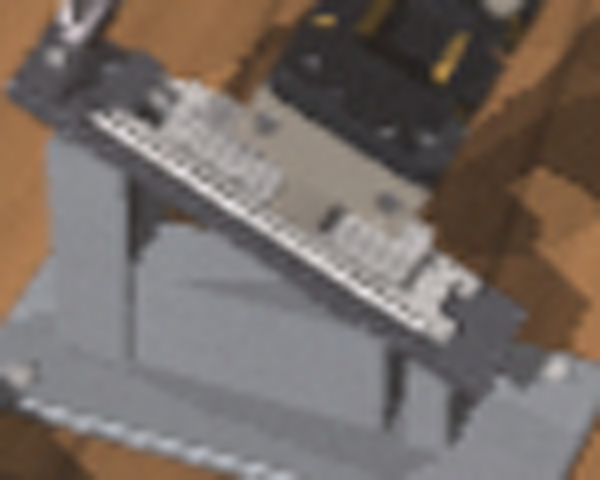

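View pics/w11c.png

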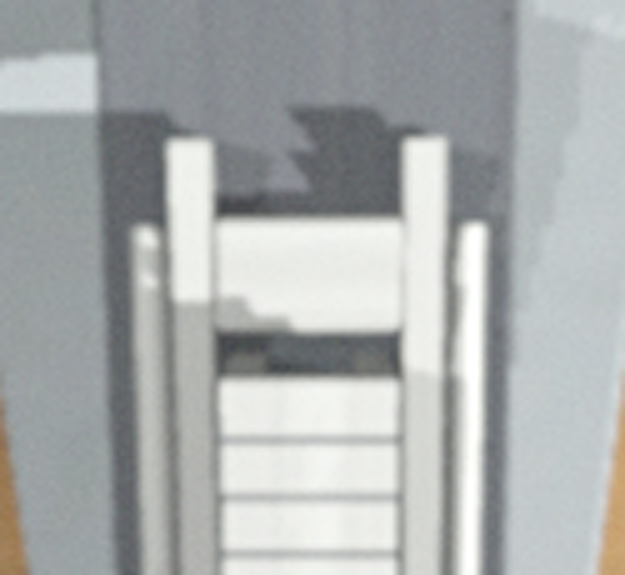

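```bash
python3 -m inch '[[0,0,0,0,-1,-0.7,0.9],[0,0,0,0,-2,-0.7,0.9],[0,0,0,0,-3,-0.7,0.9],[0,0,0,0,-3,-0.7,0.9]]' 50
python3 - <<'E'
from h import *
B=bedR(Y0);T=tool();print('mid in bed',B.T@((T@[0,0,190.4,1])[:3]-O0)); print(B.T@monitor.observe()['ft_force'])
E
```

```text
time: 10.95
eef_pos: [493.0, -112.4, 267.4]
orientation: [2.712, -0.001, 1.44]
ft_force: [-7.1, 1.4, -1.8]
grip_width: 0.189
mid in bed [-0.51188673  0.20733521 13.01289305]
[-7.34830653  0.49451946  1.43948217]
```

```bash
python3 -m inch '[[0,0,0,0,-1,0,0.9],[0,0,0,0,-1,0,0.9]]' 50
python3 - <<'E'
from h import *
B=bedR(Y0);T=tool();print('mid in bed',B.T@((T@[0,0,190.4,1])[:3]-O0)); print(B.T@monitor.observe()['ft_force'])
E
python3 -m inch '[[0,0,0,0,-1,0,0.9],[0,0,0,0,-1,0,0.9]]' 50
python3 - <<'E'
from h import *
B=bedR(Y0);T=tool();print('mid in bed',B.T@((T@[0,0,190.4,1])[:3]-O0)); print(B.T@monitor.observe()['ft_force'])
f=grab('wrist')
crop(f,195,85,320,200,5,'w12c.png')
f=grab('side');crop(f,225,130,300,190,8,'s12.png')
E
```

```text
time: 11.2
eef_pos: [492.2, -112.3, 267.1]
orientation: [2.712, -0.001, 1.44]
ft_force: [-6.8, 1.2, -3.0]
grip_width: 0.188
mid in bed [-1.23737866  0.18573246 13.04463692]
[-7.47078665  0.29592595  0.20113637]
time: 11.45
eef_pos: [492.0, -112.2, 267.0]
orientation: [2.71, -0.0, 1.44]
ft_force: [-5.9, 1.1, -3.7]
grip_width: 0.189
mid in bed [-1.22834045  0.16747433 13.08782631]
[-6.95828159  0.32663049 -0.82769855]
```

View pics/w12c.png

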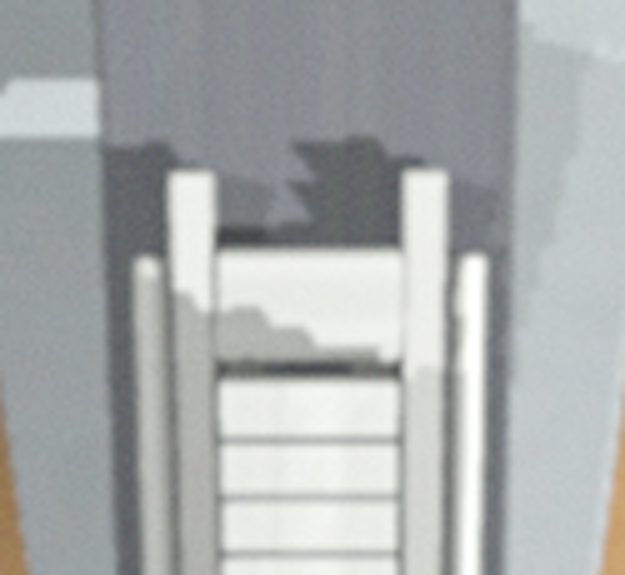

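View pics/s12.png

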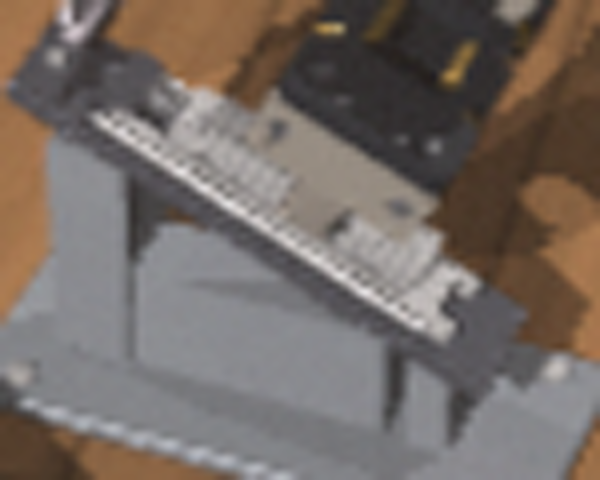

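```bash
python3 -m inch '[[0,0,0,0,0,0.8,0.9],[0,0,0,0,0,0.8,0.9],[0,0,0,0,0,0.8,0.75],[0,0,0,0,0,0.8,0.65],[0,0,0,0,0,0.8,0.65]]' 20
python3 - <<'E'
from h import *
B=bedR(Y0);T=tool();print('mid in bed',B.T@((T@[0,0,190.4,1])[:3]-O0)); print(B.T@monitor.observe()['ft_force'])
f=grab('wrist');crop(f,175,85,340,230,4,'w13c.png')
f=grab('side');crop(f,225,130,300,190,8,'s13.png')
E
```

```text
time: 12.18
eef_pos: [493.8, -112.8, 267.6]
orientation: [2.706, 0.001, 1.439]
ft_force: [0.0, -0.4, -0.6]
grip_width: 0.349
mid in bed [ 1.51964311 -0.35501391 12.79038664]
[-0.18278538 -0.41914596 -0.54633557]
```

View pics/w13c.png

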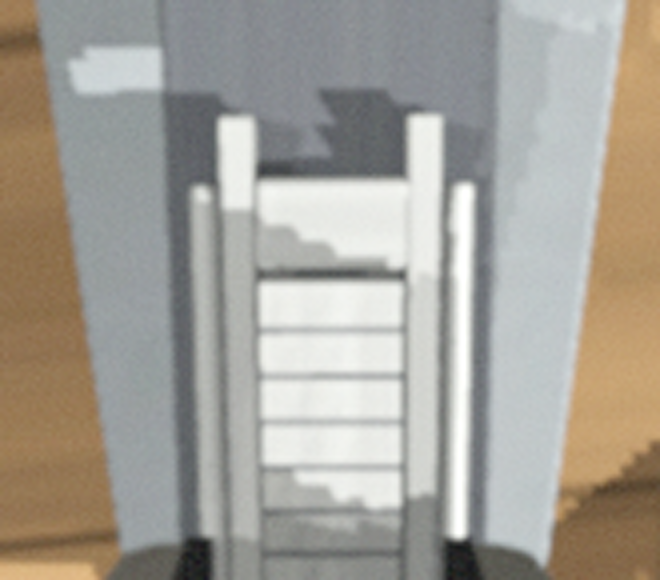

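View pics/s13.png

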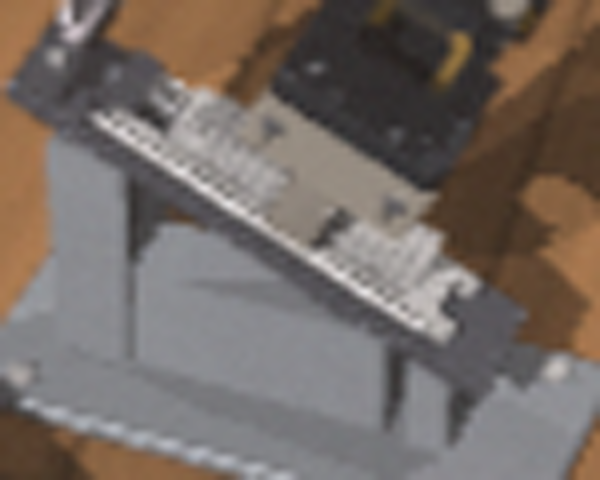

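```bash
python3 -m inch '[[0,0,0,0,0,-15,0.65],[0,0,0,0,0,-50,0.65],[0,0,0,0,0,-100,0.65],[0,0,0,50,0,-130,0.65],[0,0,0,80,0,-130,0.65],[0,0,0,80,0,-130,0.65],[0,0,0,80,0,-130,0.65]]' 20
python3 - <<'E'
from h import *
f=grab('wrist');cv2.imwrite('pics/w14.png',f['color'][:,:,::-1]);crop(f,115,75,245,270,3,'w14c.png')
f=grab('side');crop(f,215,70,310,205,4,'s14.png')
crop(f,225,125,300,190,8,'s14b.png')
E
```

```text
time: 13.15
eef_pos: [449.3, -26.0, 384.9]
orientation: [2.708, 0.0, 1.44]
ft_force: [0.5, 0.0, 0.2]
grip_width: 0.35
```

View pics/w14c.png

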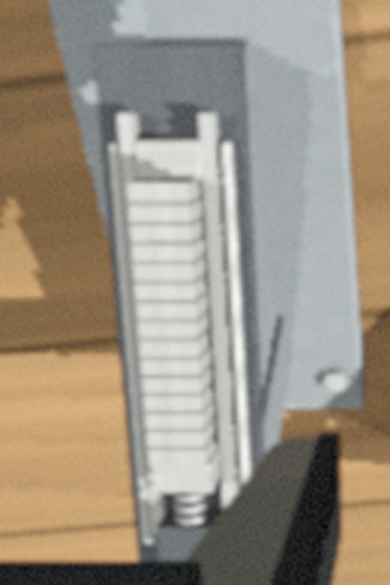

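View pics/s14b.png

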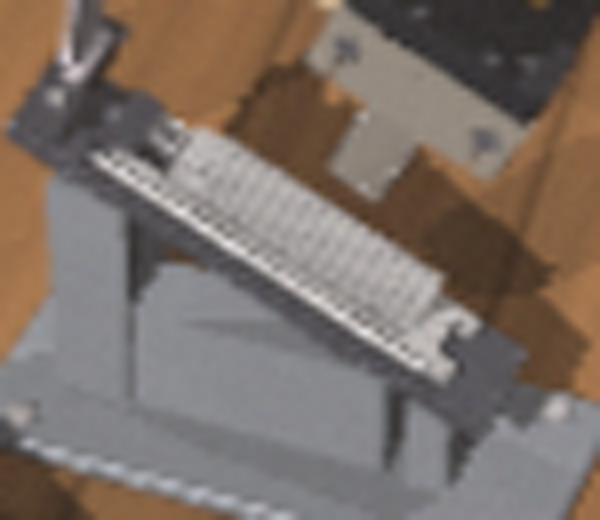

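View pics/s14.png

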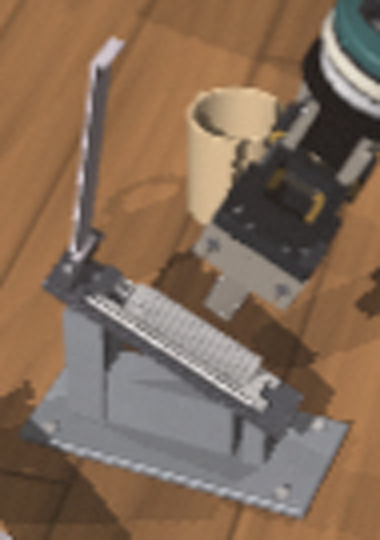

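```bash
python3 - <<'E'
from h import *
B=bedR(Y0);O=O0+B@[0,0,2.5]
f=grab('wrist');s=grab('side')
for n,p in dict(seatedL=[-46.2,-9,20],seatedR=[-46.2,9,20],highL=[-46.2,-9,27],highR=[-46.2,9,27],upR=[43.8,9,20],upL=[43.8,-9,20]).items():
    w=O+B@p; a=proj(f,w);b=proj(s,w); print(n,((a-[115,75])*3+1).round(0),((b-[225,125])*8+3.5).round(0))
t=grab('top'); 
g=lambda x,y,s_,ox,oy:((x)/s_+ox,(y)/s_+oy)
# cover tip from side+top, side+wrist
print(onbed(f,(10,10),0).shape); crop(t,270,140,315,190,12,'t15.png')
crop(s,225,75,260,150,8,'s15.png')
E
```

```text
seatedL [134. 183.] [446. 281.]
seatedR [195. 182.] [428. 312.]
highL [127. 185.] [455. 269.]
highR [189. 184.] [436. 300.]
upR [212. 465.] [209. 168.]
upL [156. 465.] [230. 138.]
(3,)
```

View pics/t15.png

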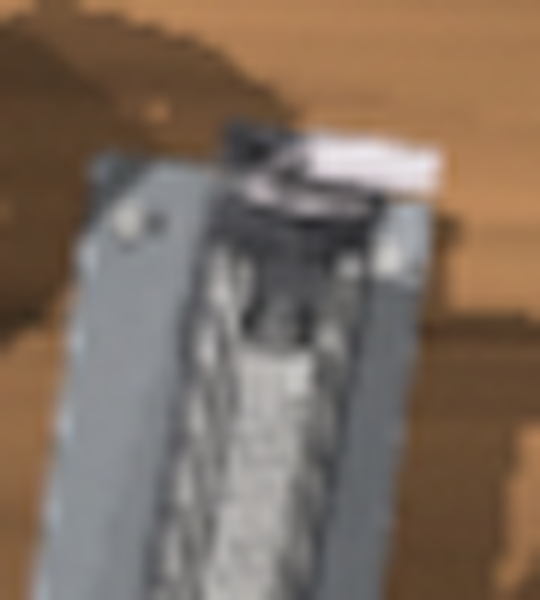

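View pics/s15.png

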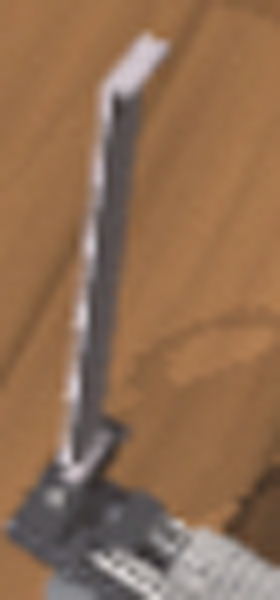

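```bash
python3 - <<'E'
from h import *
B=bedR(Y0);O=O0+B@[0,0,2.5]
t=grab('top');s=grab('side')
# corners: far-left/outer corners
for a,b in [((110,85),(305,178)),((150,38),(435,190)),((135,62),(370,165)),((128,92),(300,185))]:
    x,e=tri(s,(225+a[0]/8-.4,75+a[1]/8-.4),t,(270+b[0]/12-.4,140+b[1]/12-.4))
    q=B.T@(x-O); print(x.round(1),round(e,1),q.round(1),'angle',np.arctan2(q[2]-22,100-q[0]),np.hypot(q[2]-22,100-q[0]))
h=O+B@[100,0,22];print('hinge',h)
E
```

```text
[ 632.1 -114.1  311.4] 4.7 [144.6  16.5 182.3] angle 1.842137850472378 166.43064842453492
[ 629.4 -144.9  310.9] 3.7 [145.6 -14.4 181.3] angle 1.8492933381210677 165.69951453365397
[ 632.4 -130.   310.9] 1.2 [146.5   0.8 180.9] angle 1.8554550024801364 165.58102106116607
[ 628.5 -113.5  310.3] 2.4 [140.7  16.6 182.9] angle 1.8187930835291053 166.00029396081453
hinge [ 657.09433587 -134.06870631  147.22457745]
```

```bash
cat > path.py <<'E'
from h import *
B=bedR(Y0);O=O0+B@[0,0,2.5]
yw=np.radians(Y0)
ex=np.array([np.cos(yw),np.sin(yw),0]); ey=np.array([-np.sin(yw),np.cos(yw),0])
RT=np.column_stack([ey,ex,[0,0,-1]])
def tcp(a,r,w=10,off=0):
    d=np.array([-np.cos(a),0,np.sin(a)]);n=np.array([np.sin(a),0,np.cos(a)])
    P=O+B@(np.array([100,0,22])+r*d+(3+off)*n)
    return P+ex*(w if a>np.radians(25) else -w)+np.array([0,0,190])
E
python3 - <<'E'
from path import *
A=tcp(1.84,128,off=35)
print(A)
mid=A+ey*90; rel(mid,RT); T=np.eye(4);T[:3,:3]=RT;T[:3,3]=mid
print('from mid');rel(A,RT,T)
T[:3,3]=A;print('from A')
for a in (1.84,1.6,1.35,1.1,.85,.6,.44,.43,.2,0.05,-.02): print(a,end=' ');rel(tcp(a,128),RT,T)
E
```

```text
[ 683.04789425 -137.48555709  469.76245185]
turn [24.83  0.07 -0.15] shift [ 11.7 259.2  26.2]
from mid
turn [0. 0. 0.] shift [-90.  -0.   0.]
from A
1.84 turn [0. 0. 0.] shift [ -0.  -34.5   5.8]
1.6 turn [0. 0. 0.] shift [  0.  -64.1  13.8]
1.35 turn [0. 0. 0.] shift [  0.  -92.   29.4]
1.1 turn [0. 0. 0.] shift [  -0.  -115.2   51.3]
0.85 turn [0. 0. 0.] shift [   0.  -132.2   78.3]
0.6 turn [0. 0. 0.] shift [   0.  -142.   108.7]
0.44 turn [0. 0. 0.] shift [   0.  -144.2  129.1]
0.43 turn [0. 0. 0.] shift [  -0.  -164.2  130.3]
0.2 turn [0. 0. 0.] shift [  -0.  -161.3  159.6]
0.05 turn [0. 0. 0.] shift [  -0.  -155.9  178. ]
-0.02 turn [0. 0. 0.] shift [  -0.  -152.4  186.2]
```

```bash
python3 -m inch '[[10,0,0,12,40,-20,1],[20,0,0,12,100,-20,1],[24.8,0,-0.1,12,160,0,1],[24.8,0,-0.1,12,220,20,1],[24.8,0,-0.1,12,259,26,1],[24.8,0,-0.1,12,259,26,1],[24.8,0,-0.1,12,259,26,1]]' 20
python3 - <<'E'
from path import *
rel(tcp(1.84,128,off=35),RT)
E
```

```text
time: 14.38
eef_pos: [694.1, -47.3, 469.3]
orientation: [-3.141, 0.001, 1.44]
ft_force: [0.2, -0.2, 0.9]
grip_width: 0.007
turn [-0.05  0.06 -0.02] shift [-90.9   0.9  -0.4]
```

```bash
python3 -m inch '[[0,0,0,-45,0,0,1],[0,0,0,-91,1,0,1],[0,0,0,-91,1,0,1],[0,0,0,-91,1,0,1]]' 20
python3 - <<'E'
from path import *
rel(tcp(1.84,128,off=35),RT)
f=grab('side');crop(f,195,40,320,205,3.5,'s16.png')
f=grab('wrist');cv2.imwrite('pics/w16.png',f['color'][:,:,::-1])
E
```

```text
time: 14.88
eef_pos: [683.2, -136.2, 470.5]
orientation: [3.141, -0.001, 1.441]
ft_force: [0.7, 1.2, 0.4]
grip_width: 0.006
turn [ 0.06 -0.08  0.07] shift [-1.3  0.   0.7]
```

View pics/s16.png

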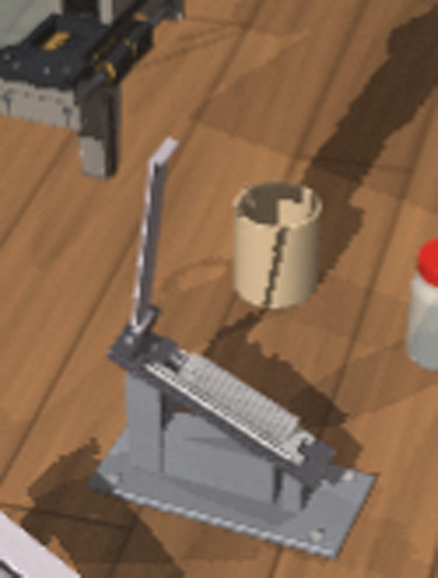

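View pics/w16.png

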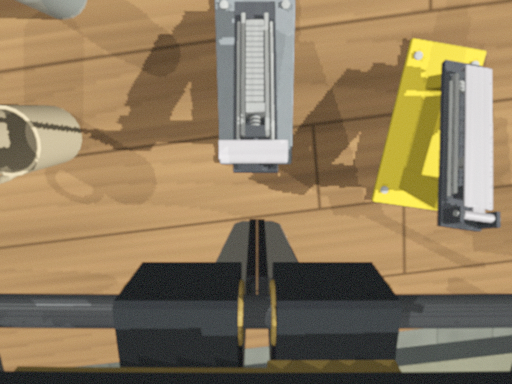

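```bash
python3 -m inch '[[0,0,0,-1,-17,3,1],[0,0,0,-1,-34,6,1],[0,0,0,-1,-50,10,1],[0,0,0,-1,-64,14,1],[0,0,0,-1,-78,21,1],[0,0,0,-1,-92,30,1],[0,0,0,-1,-104,40,1],[0,0,0,-1,-115,52,1],[0,0,0,-1,-115,52,1]]' 20
python3 - <<'E'
from path import *
f=grab('side');crop(f,195,40,320,205,3.5,'s17.png'); print(monitor.observe()['ft_force'])
T=tool();
for a in (1.1,.97,.85,.72,.6,.5,.44,.43,.3,.2,.1,0.05,-.02): print(a,end=' ');rel(tcp(a,128),RT)
E
```

```text
time: 16.1
eef_pos: [569.4, -121.5, 417.7]
orientation: [-3.141, -0.0, 1.443]
ft_force: [-0.0, 1.2, 0.1]
grip_width: 0.005
[0.40656143 0.21495152 0.31770337]
1.1 turn [ 0.04 -0.01  0.17] shift [-0.9 -1.  -0.3]
0.97 turn [ 0.04 -0.01  0.17] shift [ -0.9 -10.7  13.3]
0.85 turn [ 0.04 -0.01  0.17] shift [ -0.8 -18.   26.8]
0.72 turn [ 0.04 -0.01  0.17] shift [ -0.8 -24.1  42.2]
0.6 turn [ 0.04 -0.01  0.17] shift [ -0.8 -27.8  57.1]
0.5 turn [ 0.04 -0.01  0.17] shift [ -0.8 -29.6  69.8]
0.44 turn [ 0.04 -0.01  0.17] shift [ -0.8 -30.   77.5]
0.43 turn [ 0.04 -0.01  0.17] shift [ -0.7 -50.1  78.7]
0.3 turn [ 0.04 -0.01  0.17] shift [ -0.8 -49.3  95.4]
0.2 turn [ 0.04 -0.01  0.17] shift [ -0.8 -47.2 108. ]
0.1 turn [ 0.04 -0.01  0.17] shift [ -0.8 -43.9 120.3]
0.05 turn [ 0.04 -0.01  0.17] shift [ -0.8 -41.8 126.4]
-0.02 turn [ 0.04 -0.01  0.17] shift [ -0.8 -38.3 134.6]
```

View pics/s17.png

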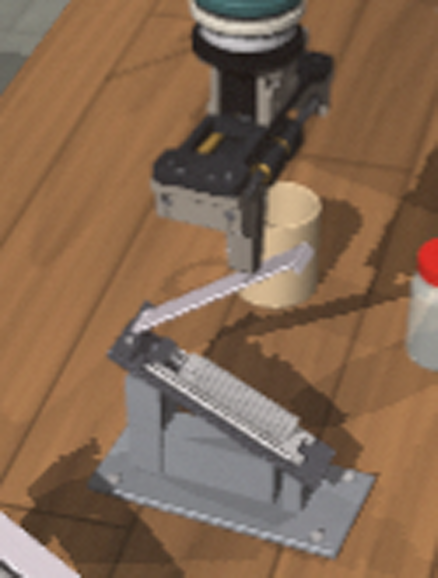

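```bash
python3 -m inch '[[0,0,0,0,-11,13,1],[0,0,0,0,-18,27,1],[0,0,0,0,-24,42,1],[0,0,0,0,-29,57,1],[0,0,0,0,-33,70,1],[0,0,0,0,-37,83,1],[0,0,0,0,-40,96,1],[0,0,0,0,-40,108,1],[0,0,0,0,-40,118,1],[0,0,0,0,-40,118,1]]' 20
python3 - <<'E'
from path import *
f=grab('side');crop(f,195,40,320,205,3.5,'s18.png'); print(monitor.observe()['ft_force'])
for a in (.2,.1,0.05,-.02): print(a,end=' ');rel(tcp(a,128),RT)
E
```

```text
time: 17.4
eef_pos: [529.8, -117.8, 299.1]
orientation: [-3.14, 0.001, 1.441]
ft_force: [-0.5, 1.0, 0.6]
grip_width: 0.006
[-0.22157593 -0.77344065  0.51456027]
0.2 turn [-0.02  0.04  0.05] shift [  0.6  -7.  -10.6]
0.1 turn [-0.02  0.04  0.05] shift [ 0.6 -3.7  1.8]
0.05 turn [-0.02  0.04  0.05] shift [ 0.6 -1.5  7.8]
-0.02 turn [-0.02  0.04  0.05] shift [ 0.6  1.9 16.1]
```

View pics/s18.png

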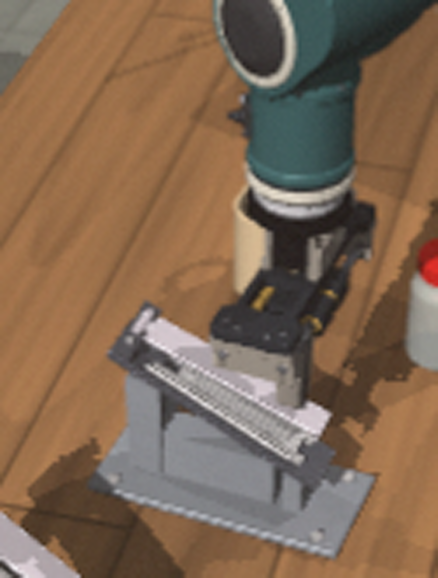

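```bash
python3 -m inch '[[0,0,0,0,0,3,1],[0,0,0,0,0,6,1],[0,0,0,0,0,9,1],[0,0,0,0,0,9,1]]' 20
python3 -m inch '[[0,0,0,0,0,2,1],[0,0,0,0,0,3,1],[0,0,0,0,0,3,1]]' 20
```

```text
time: 17.95
eef_pos: [530.1, -117.8, 290.9]
orientation: [3.141, 0.001, 1.441]
ft_force: [0.4, -1.4, 0.1]
grip_width: 0.004
time: 18.32
eef_pos: [530.2, -117.9, 288.0]
orientation: [3.141, 0.001, 1.441]
ft_force: [-0.1, -0.1, 1.0]
grip_width: 0.006
```

```bash
for i in 1 2; do python3 -m inch '[[0,0,0,0,0,1,1],[0,0,0,0,0,2,1],[0,0,0,0,0,2,1]]' 20 | grep -E "eef|ft"; done
python3 - <<'E'
from path import *
f=grab('side');crop(f,215,90,310,205,5,'s19.png')
E
```

```text
eef_pos: [530.3, -117.9, 286.2]
ft_force: [0.6, -0.6, 1.2]
eef_pos: [530.5, -118.2, 285.4]
ft_force: [-3.2, 0.6, 14.2]
```

View pics/s19.png

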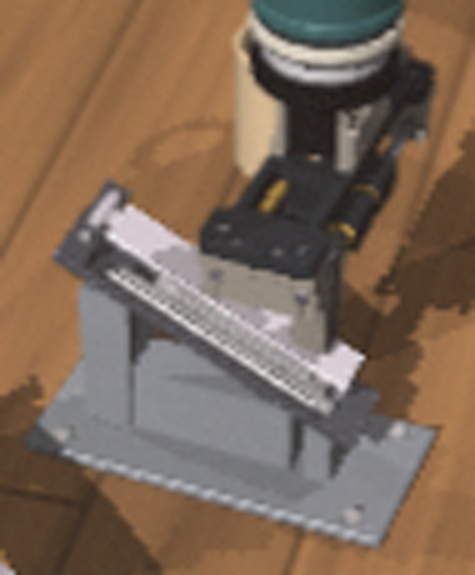

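```bash
python3 -m inch '[[0,0,0,0,0,0.8,1],[0,0,0,0,0,0.8,1]]' 20 | grep -E "eef|ft"
python3 -m inch '[[0,0,0,0,0,-10,1],[0,0,0,0,-30,-60,1],[0,0,0,30,-50,-110,1],[0,0,0,80,-50,-130,1],[0,0,0,110,-50,-130,1],[0,0,0,110,-50,-130,1]]' 20
python3 - <<'E'
from path import *
f=grab('side');crop(f,215,90,310,205,5,'s20.png')
f=grab('wrist');cv2.imwrite('pics/w20.png',f['color'][:,:,::-1])
E
```

```text
eef_pos: [530.5, -118.3, 285.2]
ft_force: [-4.7, 1.3, 18.6]
time: 20.12
eef_pos: [494.7, 0.3, 413.1]
orientation: [3.141, 0.0, 1.446]
ft_force: [0.5, -0.9, 0.2]
grip_width: 0.008
```

View pics/s20.png

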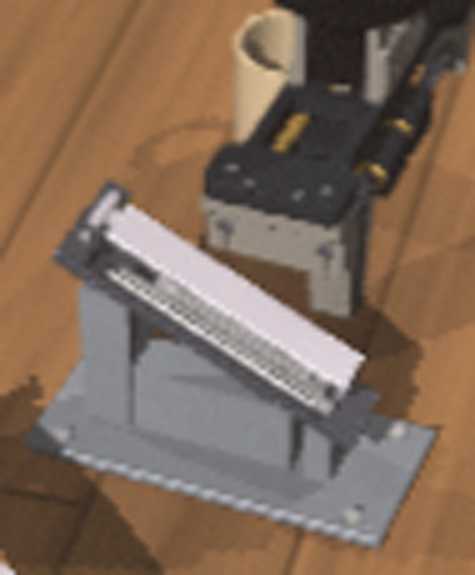

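View pics/w20.png

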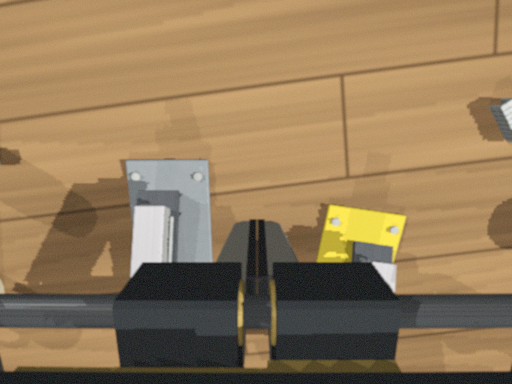

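```bash
python3 -c "
from workcell import arm
print(arm.hand_in())"
```

```text
the job is handed in; nothing more can be done
None
```

I loaded the full-length strip legs down into the grey stapler's channel and swung the cover shut. I then retracted and handed in at about 20 s of robot time. The hand-in gives no verdict.

**Loading:**
- I gripped the strip in its upper half and pushed it up against the follower with about 7–9 N.
- I lowered it until it touched the bed. The wrist force peaked at about 46 N there, with no other push that high, and I backed off at once.
- Easing it back down the slope, it stopped against the nose. After release, the wrist and side views showed it parallel to the walls and at the image position expected for a seated strip.

**Cover:** I pushed it down from behind with the closed fingers until it met a hard stop, ending at about 19 N. The stop came at the height calculated for a shut cover. In the side picture after letting go, the cover looks parallel to the channel walls.

**Checks that disagreed:** The strip met the bed about 2.7 mm higher than my camera estimate of the bed. I took this as calibration error, because the strip's position in the pictures and the height where the cover stopped both fit the corrected value. The depth of the follower and the cover angle were judged from pictures and force, not measured directly.

I did not touch the short strip, jar, mug or cup.

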